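# Clamp the phone on the filming boom, run the boom out to its mark and lock the cam lever

## Robot

A 6-joint arm with a two-finger parallel gripper is mounted at the origin on a cart in front of the work surface, level with it; the furniture and walls round the work are solid. World frame = base frame: x ahead of the robot, y to its left, z up, the work surface at z = 0. Lengths are in m, angles in rad, forces in N, time in s.
With the tool pointing down it reaches from about 0.35 to 0.775 m from the base axis. Payload 5.5 kg.
Tool frame: the origin (TCP) lies between the finger pads; the fingertips stand 22 mm ahead of it and the grasp point (between the pads) lies 3 mm ahead of it; z points along the fingers, y is the line along which they close (so a half turn about z gives the same grasp; the last joint's range is limited). The gripper opens to 85 mm and grips with 20 to 120 N. Pads are 22 mm wide; open, the fingers measure 114 mm over their backs; the gripper's body (76 mm by 85 mm) begins 54 mm behind the grasp point. The pads swing forward as they close: fully open they stand 13 mm farther back than shut.
Start: joints at [-1.467, 0.313, 0.046, 1.304, 0, 1.431], TCP at [0.139, -0.558, 0.253] pointing down, gripper open.
Joint ranges: [-2.76, 2.76], [-0.86, 1.69], [-1.03, 1.26], [-2.2, 2.34], [-1.47, 1.5], [-3.14, 3.14]. Speed limits (rad/s): [2.57, 2.57, 3.14, 3.14, 3.14, 3.14].

## Interface

Orientations are given as a unit quaternion [w, x, y, z].
In Python, from workcell import env, cams, get_state gives the robot as it stands (env), with the cameras (cams) and the readings as plain functions.
- The arm moves only by the tool nudge_tcp, called after ">>>" as name(argument=value, ...), one argument or row to a line, values as JSON. Schema: {"type":"object","properties":{"increments":{"type":"array","items":{"type":"array","items":{"type":"number"},"minItems":6,"maxItems":6},"minItems":1,"maxItems":8},"jaw":{"type":"number"},"force":{"type":"number"},"only":{"type":"string"},"quiet":{"type":"boolean"},"lines":{"type":"string"}},"required":["increments"],"additionalProperties":false}. increments is a list of rows, 1 to 8 of them, each of 6 numbers: dx, dy, dz in a scale on which 1.0 is 0.4 m, then a rotation vector rx, ry, rz in fractions of the full range, 1 being 4 rad; each row is the pose to reach, as a shift and turn from the pose commanded when the call began, along the tool's axes at that moment; what a row does not reach only later rows make up. A row lasts 1/8 s, in which the tool goes at most 0.0625 m and 0.188 rad, less where a joint would pass 70% of its speed; a pose out of reach is approached as far as the arm can. jaw is the finger opening in m, set as the call begins (left out keeps the last). The fingers move at their own pace and stop on an object; force is the grip in N (left out, the last holds). Time passes only in rows, so rows that do not move let the fingers close. The tool returns the time, the measured TCP pose, the force, the opening and the grip force at its end. only (a regular expression) keeps the lines of the reply that match it, lines (a string "A,B") keeps lines A to B, and quiet returns only ok. Shift and turn numbers lie between -1 and 1, and a call with a number outside is refused. Input that does not fit is refused with a message, and nothing moves.
- get_state(): the state, without advancing time (a new reading comes with each control period).
- cams.read_camera(name): name is "scene" or "top" or "wrist"; returns a dict with "image" (420x560x3 uint8, red, green, blue), "K" (3x3 intrinsics, pixels), "R" (3x3) and "t" (3): a world point X has camera coordinates R X + t. Camera axes: x right, y down, z forward; pixel columns grow to the right and rows downward; lengths in m; the calibration is good to about 2 mm. A picture is of the moment at which its call begins. There is no depth.
- env.hand_in(): hands the job in; it is judged then, once.
The state is a dict: "clock": time; "joint_pos": joint angles; "qvel": joint speeds; "tau": joint torques, N m; "tcp_pos": TCP position; "orientation": TCP orientation; "wrist_force": force on the tool from outside, world axes, zero at the start; "ft_torque": the same for the moment, N m; "finger_gap": finger opening in m; "grip_force": force on a finger pad.
Only numpy, scipy, OpenCV 4.12 (cv2) and the standard library are available. Lean on these libraries where they do the work, as an engineer would, in place of code of your own. Each camera call takes 0.05 s, during which the arm holds its last target. There are 200 camera calls.

## Task

Get the recipe-filming boom ready: take the phone out of its wooden dock and push it down, upright, between the jaws of the boom's sprung phone clamp until it sits on the clamp's ledge, then let go of it. Next run the boom's sliding block out along the rod until its outer face meets the near edge of the black band and, holding the block there with one finger in its saddle, squeeze the cam lever fully shut with the other finger. Finish still pinching block and lever together at the mark, with the phone in its clamp, and leave the other things on the worktop where they are.

Things in the scene. Friction and masses are not known exactly. Their poses are not given: they have to be found in the camera images.
- phone: Black phone, 72 wide (its y) x 9.5 thick (its x) x 147 tall (its z), 0.17 kg, standing upright and loose in the dock. Origin: middle of its bottom edge; z points to its top, the screen faces -x.
- dock: Fixed wooden block, 96 (y) x 64 (x) x 42 high, origin under the slot on the worktop. The phone stands in a slot that runs along the dock's y: 11.6 wide, 30 deep (floor 12 above the worktop), so 117 mm of the phone stand free above the dock.
- stand: Fixed stand of the boom: round foot (132 across), column and, 165 above the worktop, a level steel rod 16 in diameter that runs from the column along the stand's -y ('outwards') to 222 mm from the column's axis. Origin: under the column, on the worktop. Its x points away from the robot within 0.2 rad; all boom parts share its axes.
- carriage (a joint): Run-out of the sliding carriage, metres: 0 inner stop, 0.12 outer stop, growing outwards (stand's -y). Carriage = clamp block on the rod, plus a thinner rod 25 mm below the fixed one that carries the phone clamp at its outer end. It slides easily (1 N) while the lever is open; with the lever shut the cam grips the rod (to about 10 N).
- block_mid (a point): Middle of the clamp block, on the axis of the fixed rod (165 above the worktop). The grey block is 60 long (along y), 30 wide (x), from 17 above to 37 below this point.
- block_face (a point): Centre of the block's outer end face, on the rod's axis (30 mm outwards of block_mid).
- mark (a point): The length mark: near (column-side) edge, on the rod's axis, of the only black band round the steel rod; the band is flush and 7 wide. The block is at the mark when block_face coincides with this point.
- lever (a joint): Angle of the cam lever, rad: 0 shut (flat along the block's near side), 0.75 wide open; it stays where it is left. Shutting takes up to about 12 N on the blade: below 0.65 its cam wedges against the rod and drags the carriage inwards by some 7 mm, unless the carriage is held; below 0.1 it is over centre and stays shut.
- lever_blade: Bare metal blade on the block's near side (-x). Origin on its upright pin: 20 mm to -x and 24 outwards of block_mid, at rod height. From the pin it runs 54 along its own +y, then bends 7 mm off over 14; 17 high, outer face 6 mm to its own -x of the pin. Shut, the pinch over blade and saddle seat is 43.5 wide; opening turns it about the pin, tip to -x.
- lever_tip (a point): Free end of the lever, on its outer side.
- ledge (a point): Phone clamp: middle of its ledge (80 below the rod's axis, 206 outwards of block_mid), where the phone's origin must come, phone width along the stand's y. Fixed jaw's face 36 inwards of it, sprung jaw's 28 outwards (36 with the phone in); channel 15 wide in x; straight up to 64 above the ledge, then a flared mouth to 93, there from 49 inwards to 41 outwards and 42 in x. Open above.
- jaw (a joint): Opening of the sprung jaw outwards, metres: 0 empty, 0.008 with the phone between the jaws. Its spring pushes with about 5 N; pushing the phone down through the flared mouth opens it (10 to 15 N downwards).
- mug: speckled stoneware mug 81x120x94 at the front left, a bystander; origin under its middle
- black_tub: small black open tub 79x99x53 standing under the boom, a bystander; origin under its middle
- red_bowl: small red bowl 99x100x45 at the back right, a bystander; origin under its middle
- pepper_mill: dark wooden pepper mill 58x58x170 behind the boom, a bystander; origin under its middle
- saddle (a point): Finger saddle on the block's far side (stand's +x); the point is the middle of its flat seat, 17.5 to +x of block_mid. Seat 36 long (18 either way in y) between two ears 6 thick that stand out another 13.5 mm; all from 15 above to 34 below the point. A fingertip from above fits between the ears; pressing on the inner side of the outer ear pushes the carriage outwards.

How it is judged:
On the way, in this order (a step that is already met when the one before it is completed fails the run):
1. The phone stands on the ledge between the jaws, upright, and is let go (distance between phone and ledge below 0.008 m and angle between phone's own z axis and vertical below 0.1 rad and value of joint jaw above 0.004 m and contact force between the fingers and phone below 0.1 N), for 0.2 s.
2. The block's outer face is at the near edge of the band (within 4 mm) with the lever still open (distance between block_face and mark below 0.004 m and value of joint lever above 0.35 rad), for 0.2 s.
At the end, for the whole second after the job is handed in: The phone is within 8 mm of its place on the ledge, upright within 0.1 rad, with the sprung jaw open on it; the block's outer face is within 4 mm of the band's near edge; the lever is shut (below 0.06 rad); and the fingers pinch saddle and lever blade with more than 3 N each (distance between phone and ledge below 0.008 m and angle between phone's own z axis and vertical below 0.1 rad and value of joint jaw above 0.004 m and distance between block_face and mark below 0.004 m and value of joint lever below 0.06 rad and velocity of joint carriage between -0.01 and 0.01 m/s and contact force between the fingers and saddle_seat above 3 N and contact force between the fingers and lever_blade above 3 N); the arm keeps its last pose, push and grip.
It fails at once if The lever is nearly shut (below 0.25 rad) with the block more than 10 mm off the mark (value of joint lever below 0.25 rad and distance between block_face and mark above 0.01 m).
It fails at once if The mug is shifted by more than 30 mm (distance of mug from where it was at the start of the episode above 0.03 m).
It fails at once if The black tub is shifted by more than 30 mm (distance of black_tub from where it was at the start of the episode above 0.03 m).
It fails at once if The red bowl is shifted by more than 30 mm (distance of red_bowl from where it was at the start of the episode above 0.03 m).
It fails at once if The pepper mill is shifted by more than 30 mm (distance of pepper_mill from where it was at the start of the episode above 0.03 m).
It also fails if it takes over 58 s, if anything falls off the work surface, if the arm or the gripper's body presses on something with over 40 N, if the wrist force passes 120 N, or if a joint passes its speed limit or range.

## Working session

There is one attempt and no reset: what is moved stays moved. The work goes in short steps, Python scripts to look and compute and a tool call to move; the robot and the scene stay as the last step left them, time stands still between calls to the robot, and variables do not carry over. Pictures are saved under pics/ and viewed, at most 10 in all, crops included, and the job is handed in when it is done.

```bash
ls; mkdir -p pics
```

Run:
```python
from workcell import env, cams, get_state
import cv2,numpy as np,pickle
d={}
for n in ["scene","top","wrist"]:
    c=cams.read_camera(n); d[n]=c
    cv2.imwrite(f"pics/{n}0.png",c["image"][:,:,::-1])
    print(n,np.round(c["K"],1).tolist(),np.round(-c["R"].T@c["t"],3),np.round(c["R"],3).tolist())
pickle.dump(d,open("c0.pkl","wb"))
s=get_state();print({k:np.round(v,3) for k,v in s.items()})
```

```text
pics
workcell.py
scene [[453.3, 0.0, 274.5], [0.0, 453.3, 208.4], [0.0, 0.0, 1.0]] [-0.165  0.724  0.634] [[-0.767, -0.642, 0.012], [-0.299, 0.34, -0.892], [0.568, -0.687, -0.453]]
top [[539.9, 0.0, 287.1], [0.0, 539.9, 210.4], [0.0, 0.0, 1.0]] [ 0.292 -0.04   1.328] [[-0.017, -1.0, -0.017], [-0.987, 0.02, -0.161], [0.161, 0.014, -0.987]]
wrist [[335.4, 0.0, 281.4], [0.0, 335.4, 210.8], [0.0, 0.0, 1.0]] [ 0.212 -0.541  0.374] [[0.242, -0.97, -0.001], [-0.928, -0.231, 0.293], [-0.284, -0.07, -0.956]]
{'clock': np.float64(0.15), 'joint_pos': array([-1.467,  0.314,  0.045,  1.304, -0.   ,  1.431]), 'qvel': array([-0.   , -0.002,  0.005,  0.002,  0.001, -0.001]), 'tau': array([ 2.0000e-03, -4.8106e+01,  2.9882e+01,  1.4000e-02, -0.0000e+00,
       -0.0000e+00]), 'tcp_pos': array([ 0.139, -0.558,  0.253]), 'orientation': array([-0.001,  0.993,  0.122,  0.   ]), 'wrist_force': array([ 0.111,  0.097, -0.502]), 'ft_torque': array([-0.052,  0.075,  0.01 ]), 'grip_force': np.float64(0.0), 'finger_gap': np.float64(0.085)}
```

View pics/scene0.png

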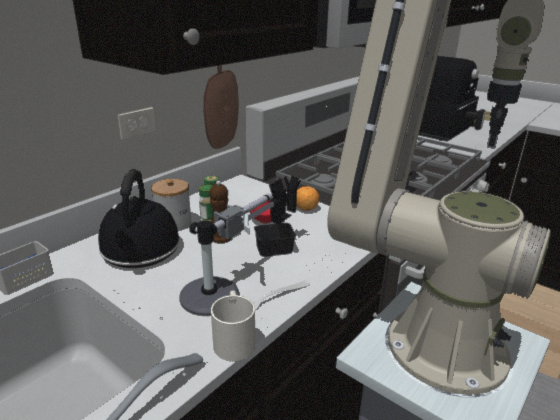

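View pics/top0.png

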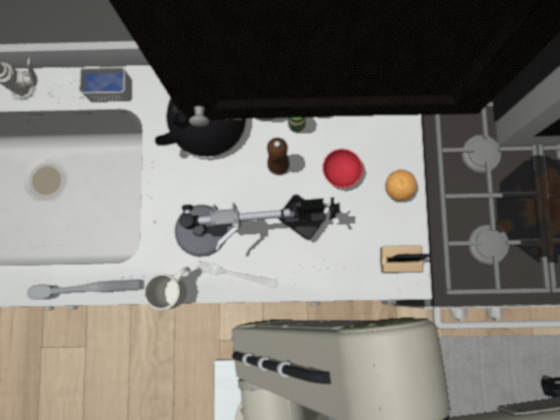

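The scene view shows the stand at (207,290), mug at (233,325), block at (232,220) and tub at (273,238). The top view shows the foot at (203,230), block at (225,216), rod running right to about (290,213), phone clamp at about (320,210), and the dock at (403,259) with the phone's dark edge at (420,257).

Run:
```python
import cv2
a=cv2.imread("pics/top0.png")[175:285,172:437]
b=cv2.imread("pics/scene0.png")[165:265,180:330]
cv2.imwrite("pics/topc.png",cv2.resize(a,None,fx=3,fy=3,interpolation=cv2.INTER_CUBIC))
cv2.imwrite("pics/scc.png",cv2.resize(b,None,fx=5,fy=5,interpolation=cv2.INTER_CUBIC))
```

```text
(no output)
```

View pics/topc.png

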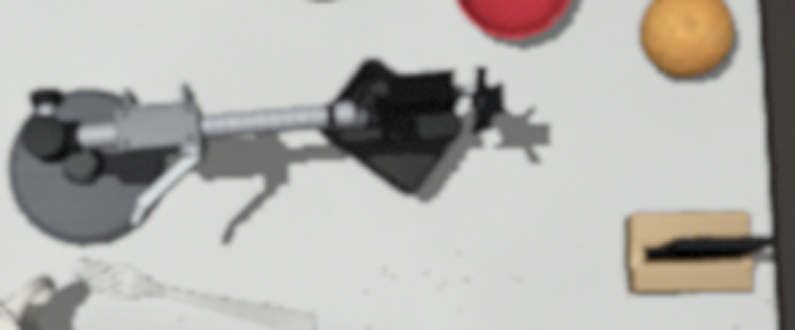

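View pics/scc.png

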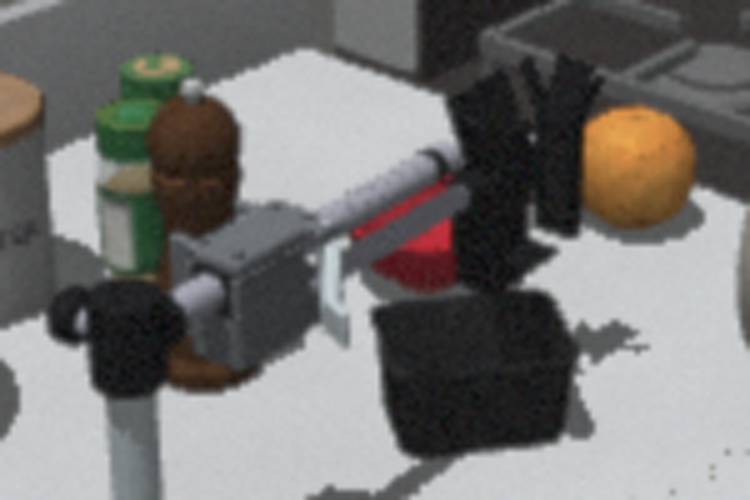

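The enlarged top view shows the slider block at crop (115–200, 105–150), the open lever tip at (137,220), the clamp's jaws at (375–500, 70–130) and the phone in the dock slot at (645–770, 247). The scene crop shows the black band at (432,160), about 80 mm outside the block's face.

Create h.py:
```python
import numpy as np,cv2
from workcell import env, cams, get_state
def cam(n,save=None):
    c=cams.read_camera(n)
    if save: cv2.imwrite(f"pics/{save}.png",c["image"][:,:,::-1])
    return c
def ray(c,u,v,z):
    "world point of pixel on plane z"
    d=c["R"].T@np.linalg.solve(c["K"],[u,v,1.]); o=-c["R"].T@c["t"]
    return o+d*(z-o[2])/d[2]
def proj(c,X):
    p=c["K"]@(c["R"]@np.asarray(X)+c["t"]); return p[:2]/p[2]
def tri(obs):
    "obs: list of (cam,u,v): least squares ray meeting, and miss"
    A=np.zeros((3,3));b=np.zeros(3);L=[]
    for c,u,v in obs:
        d=c["R"].T@np.linalg.solve(c["K"],[u,v,1.]);d/=np.linalg.norm(d);o=-c["R"].T@c["t"]
        P=np.eye(3)-np.outer(d,d);A+=P;b+=P@o;L.append((P,o))
    X=np.linalg.solve(A,b);return X,[np.linalg.norm(P@(X-o)) for P,o in L]
def toolR():
    from scipy.spatial.transform import Rotation as Ro
    w,x,y,z=get_state()["orientation"];return Ro.from_quat([x,y,z,w]).as_matrix()
def go(target,yaw=None):
    "shift in tool axes to a TCP target, and turn about tool z to reach tool-x yaw"
    s=get_state();R=toolR();print("tool shift",np.round(R.T@(np.array(target)-s["tcp_pos"]),4))
    if yaw is not None: print("rz",round(-(yaw-np.arctan2(R[1,0],R[0,0])),4))
```

Run:
```python
from h import *
import pickle
d=pickle.load(open("c0.pkl","rb"));t=d["top"];s=d["scene"]
h=cv2.cvtColor(t["image"],cv2.COLOR_RGB2HSV)
m=cv2.inRange(h,(8,60,120),(28,200,255));m[:,:370]=0;m[:235]=0;m[290:]=0
m=cv2.morphologyEx(m,cv2.MORPH_CLOSE,np.ones((9,9)))
cs,_=cv2.findContours(m,cv2.RETR_EXTERNAL,cv2.CHAIN_APPROX_NONE);k=max(cs,key=cv2.contourArea)
b=cv2.boxPoints(cv2.minAreaRect(k));print(b.round(1).tolist());print([ray(t,*p,.042).round(3).tolist() for p in b])
f=lambda x,y:(172+(x+.5)/3-.5,175+(y+.5)/3-.5)
for n,p,z in [("rod in",(210,125),.165),("rod out",(320,116),.165),("band",(328,117),.173),("blk in",(115,127),.182),("blk out",(190,122),.182),("tip",(140,222),.17)]:
    print(n,ray(t,*f(*p),z).round(3))
g=lambda x,y:(180+x/5,165+y/5)
for n,p in [("band top",(425,152)),("blockface",(318,228))]:
    print(n,ray(s,*g(*p),.173).round(3))
go([.5,-.3,.3],np.pi/2)
```

```text
[[381.0, 246.0], [422.0, 246.0], [422.0, 271.0], [381.0, 271.0]]
[[0.412, -0.244, 0.042], [0.41, -0.341, 0.042], [0.351, -0.338, 0.042], [0.353, -0.241, 0.042]]
rod in [0.471 0.076 0.165]
rod out [ 0.476 -0.004  0.165]
band [ 0.474 -0.01   0.173]
blk in [0.469 0.143 0.182]
blk out [0.471 0.089 0.182]
tip [0.401 0.126 0.17 ]
band top [ 0.475 -0.013  0.173]
blockface [0.459 0.078 0.173]
tool shift [ 0.4128 -0.1629 -0.0471]
rz -1.327
```

Run:
```python
from h import *
go([.382,-.291,.30],np.pi/2)
```

```text
tool shift [ 0.3004 -0.2001 -0.0471]
rz -1.327
```

The manual's scale: shifts go in shares of 0.4 m and turns go in shares of 4 rad. Converting my numbers, 0.3 m / 0.4 = 0.75, -0.2 m / 0.4 = -0.5, -1.327 rad / 4 = -0.3318.

>>> nudge_tcp(
  increments=[
    [0.75,-0.5,-0.1175,0,0,-0.3318],
    [0.75,-0.5,-0.1175,0,0,-0.3318],
    [0.75,-0.5,-0.1175,0,0,-0.3318],
    [0.75,-0.5,-0.1175,0,0,-0.3318],
    [0.75,-0.5,-0.1175,0,0,-0.3318],
    [0.75,-0.5,-0.1175,0,0,-0.3318],
    [0.75,-0.5,-0.1175,0,0,-0.3318],
    [0.75,-0.5,-0.1175,0,0,-0.3318],
  ],
  jaw=0.085,
)

```text
clock: 1.15
tcp_pos: [0.382, -0.2909, 0.3002]
orientation: [-0.0, 0.707, 0.707, -0.0]
wrist_force: [-0.1, -0.5, 0.3]
finger_gap: 0.0848
grip_force: 0.0
```

Run:
```python
from h import *
print(toolR().round(3).tolist(),get_state()["joint_pos"].round(2))
c=cam("wrist","w1")
print(proj(c,[.382,-.291,.159]),proj(c,[.382,-.327,.159]),proj(c,[.382,-.255,.159]),proj(c,[.382,-.291,.042]))
```

```text
[[-0.0, 1.0, -0.0], [1.0, 0.0, -0.0], [-0.0, -0.0, -1.0]] [-0.82  0.12 -0.09  1.37 -0.    0.75]
[281.05455844 202.64638299] [281.0359233  243.64672637] [281.07470092 158.32962872] [281.02829717 174.95470633]
```

View pics/w1.png

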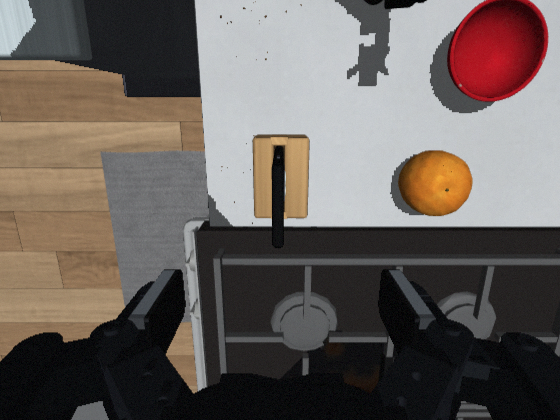

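The wrist view shows the phone's top edge as a dark strip from about (279,155) to (278,246), nearly straight, within 2–3 px of my prediction; dock at (281,177).

Run:
```python
from h import *
c=cam("wrist")
g=cv2.cvtColor(c["image"],cv2.COLOR_RGB2GRAY)
for v in range(150,250,8):
    u=np.where(g[v,262:296]<60)[0]+262
    if len(u): print(v,u.min(),u.max(),ray(c,u.min()-.5,v,.159).round(4),ray(c,u.max()+.5,v,.159).round(4))
print(g[238:254,278])
h=cv2.cvtColor(c["image"],cv2.COLOR_RGB2HSV)
m=cv2.inRange(h,(8,60,100),(28,200,255));m[:,:240]=0;m[:,320:]=0;m[:125]=0;m[226:]=0
m=cv2.morphologyEx(m,cv2.MORPH_CLOSE,np.ones((15,15)))
k=max(cv2.findContours(m,0,1)[0],key=cv2.contourArea);r=cv2.minAreaRect(k);b=cv2.boxPoints(r)
print(b.round(1).tolist(),[ray(c,*p,.042).round(4).tolist() for p in b])
```

```text
150 274 284 [ 0.3758 -0.249   0.159 ] [ 0.3844 -0.249   0.159 ]
158 274 284 [ 0.3758 -0.2552  0.159 ] [ 0.3844 -0.2552  0.159 ]
166 272 284 [ 0.3741 -0.2615  0.159 ] [ 0.3844 -0.2615  0.159 ]
174 272 284 [ 0.3741 -0.2678  0.159 ] [ 0.3844 -0.2678  0.159 ]
182 272 284 [ 0.374  -0.2743  0.159 ] [ 0.3844 -0.2743  0.159 ]
190 272 284 [ 0.374  -0.2808  0.159 ] [ 0.3844 -0.2809  0.159 ]
198 273 284 [ 0.3747 -0.2875  0.159 ] [ 0.3844 -0.2875  0.159 ]
206 272 284 [ 0.3738 -0.2943  0.159 ] [ 0.3844 -0.2943  0.159 ]
214 272 283 [ 0.3737 -0.3011  0.159 ] [ 0.3836 -0.3011  0.159 ]
222 273 283 [ 0.3745 -0.3081  0.159 ] [ 0.3836 -0.3081  0.159 ]
230 262 295 [ 0.3653 -0.3151  0.159 ] [ 0.3936 -0.3151  0.159 ]
238 262 295 [ 0.3651 -0.3223  0.159 ] [ 0.3937 -0.3223  0.159 ]
246 262 295 [ 0.365  -0.3295  0.159 ] [ 0.3938 -0.3296  0.159 ]
[16 20 20 18 21 24 16 22 10 11 28 34 37 35 39 41]
[[251.5, 217.39999389648438], [253.10000610351562, 135.0], [309.1000061035156, 136.0], [307.6000061035156, 218.39999389648438]] [[0.3463, -0.3426, 0.042], [0.3507, -0.2465, 0.042], [0.4128, -0.2478, 0.042], [0.4132, -0.344, 0.042]]
```

Converted, 0.165 m / 0.4 = 0.4125, -0.0025 m / 0.4 = -0.0063.

>>> nudge_tcp(
  increments=[
    [-0.0088,-0.0063,0.15,0,0,0],
    [-0.0088,-0.0063,0.3,0,0,0],
    [-0.0088,-0.0063,0.4125,0,0,0],
    [-0.0088,-0.0063,0.4125,0,0,0],
  ],
  jaw=0.085,
)

```text
clock: 1.75
tcp_pos: [0.3764, -0.2934, 0.1321]
orientation: [-0.004, 0.708, 0.706, 0.0]
wrist_force: [0.0, 0.2, 0.5]
finger_gap: 0.085
grip_force: 0.0
```

>>> nudge_tcp(
  increments=[
    [0,0,0,0,0,0],
    [0,0,0,0,0,0],
    [0,0,0,0,0,0],
    [0,0,0,0,0,0],
    [0,0,0,0,0,0],
    [0,0,0,0,0,0],
  ],
  jaw=0.0,
  force=90,
)

```text
clock: 2.5
tcp_pos: [0.3796, -0.2956, 0.1363]
orientation: [0.001, 0.707, 0.707, -0.0]
wrist_force: [-1.1, 1.1, 6.3]
finger_gap: 0.0088
grip_force: 88.5
```

Converted, -0.235 m / 0.4 = -0.5875, -0.17 m / 0.4 = -0.425.

>>> nudge_tcp(
  increments=[
    [0,0,-0.125,0,0,0],
    [0,0,-0.275,0,0,0],
    [0,0,-0.425,0,0,0],
    [0.1375,0.025,-0.5,0,0,0],
    [0.275,0.075,-0.5875,0,0,0],
    [0.4125,0.1,-0.5875,0,0,0],
    [0.4125,0.1,-0.5875,0,0,0],
    [0.4125,0.1,-0.5875,0,0,0],
  ],
)

```text
clock: 3.5
tcp_pos: [0.4191, -0.1297, 0.37]
orientation: [-0.0, 0.707, 0.708, -0.0]
wrist_force: [0.2, 0.8, -1.9]
finger_gap: 0.0087
grip_force: 88.9
```

Run:
```python
from h import *
c=cam("wrist","w2")
for n,X in [("band",[.475,-.011,.173]),("ledge",[.485,-.09,.085]),("mouth",[.485,-.09,.178])]: print(n,proj(c,X).round(1))
```

```text
band [345.6  53.5]
ledge [336.6 137.6]
mouth [352.5 146.2]
```

View pics/w2.png

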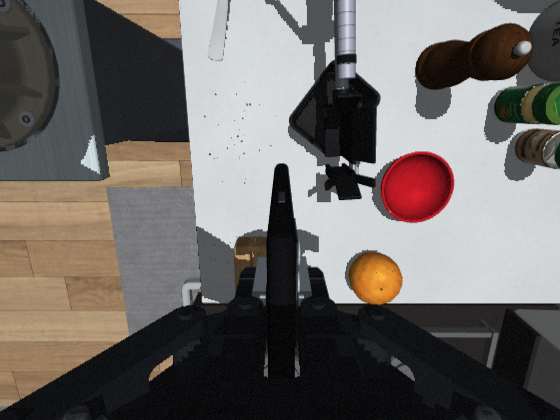

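The wrist view shows the band at (345,58), the clamp's fixed jaw at (338–377, 85–162) and sprung jaw at (345,182) with the phone held clear; I brighten and enlarge the clamp.

Run:
```python
from h import *
a=cv2.imread("pics/w2.png")[30:210,290:400]
a=(255*(a/255.)**.45).astype(np.uint8)
a=cv2.resize(a,None,fx=3.3,fy=3.3,interpolation=cv2.INTER_CUBIC)
b=cv2.imread("pics/w2.png")[0:80,320:370]
b=cv2.resize(b,None,fx=7.4,fy=7.4,interpolation=cv2.INTER_CUBIC)
o=np.zeros((600,760,3),np.uint8);o[:a.shape[0],:a.shape[1]]=a;o[:b.shape[0],370:370+b.shape[1]]=b
cv2.imwrite("pics/w2c.png",o)
```

```text
(no output)
```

View pics/w2c.png

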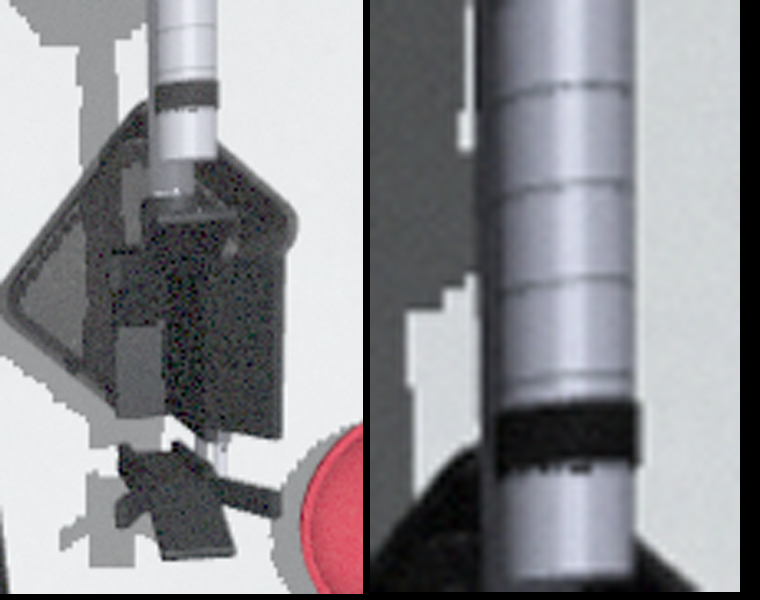

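The crop shows the rod edges near columns 336–356, the band's near edge at row ≈54, the rod end at row ≈78, the fixed jaw's flare top at row ≈93 (columns 334–361) and the sprung jaw's flare top at row ≈198 (columns 340–361).

Run:
```python
from h import *
c=cam("wrist")
g=cv2.cvtColor(c["image"],cv2.COLOR_RGB2GRAY).astype(int)
P=[]
for v in range(4,50,6):
    r=g[v,325:365]; print(v,r[8:36])
for v in (5,50): print(v,[ray(c,u,v,.165).round(4)[:2] for u in (336.2,346,355.9)])
print("col",g[46:84,346])
for v in (53.5,63.2,78.4): print(v,ray(c,346,v,.173).round(4))
for p in [(334,92.5),(361,94.5),(340,198),(361,198)]: print(p,ray(c,*p,.178).round(4))
```

```text
4 [202  52  53  49  77  95 113 128 140 156 164 177 197 209 219 205 183 168
 164 154 143 128 141 212 213 212 212 210]
10 [202  50  50  54  75  93 111 126 143 135 138 145 162 178 178 161 151 121
 117 120 117 107 134 210 211 211 212 213]
16 [204  86  51  54  66  93 110 126 142 152 159 172 194 212 215 206 181 172
 167 158 145 130 141 211 214 212 211 211]
22 [ 83  54  49  60  69  90 113 125 140 152 159 173 192 212 215 209 186 174
 165 160 148 129 139 210 211 212 208 213]
28 [ 82  63  54  59  60  90 112 123 138 151 161 171 194 209 213 208 186 173
 167 160 149 131 137 209 210 212 210 210]
34 [ 79  60  52  59  60  89 109 121 138 151 161 167 191 209 214 211 188 171
 168 157 149 126 140 210 211 215 212 210]
40 [210 154  51  55  53  84 103 124 141 153 158 167 189 209 212 212 189 172
 165 161 148 130 143 213 212 210 212 211]
46 [211 166  47  55  54  83 103 123 137 150 158 164 188 208 213 211 188 174
 170 156 151 131 142 209 211 213 210 212]
5 [array([0.4662, 0.0274]), array([0.4746, 0.0274]), array([0.483 , 0.0274])]
50 [array([ 0.4679, -0.0078]), array([ 0.4765, -0.0078]), array([ 0.4853, -0.0078])]
col [208 208 209 183 199 206 173  81  22  20  22  28  20  25  19  51 123 188
 202 203 203 201 201 200 203 200 200 201 199 198 172  84  52  60  64  64
  61  63]
53.5 [ 0.4753 -0.0117  0.173 ]
63.2 [ 0.4757 -0.0195  0.173 ]
78.4 [ 0.4764 -0.0319  0.173 ]
(334, 92.5) [ 0.4656 -0.0439  0.178 ]
(361, 94.5) [ 0.4895 -0.0456  0.178 ]
(340, 198) [ 0.4759 -0.1401  0.178 ]
(361, 198) [ 0.4962 -0.1401  0.178 ]
```

Run:
```python
from h import *
c=cam("wrist");g=cv2.cvtColor(c["image"],cv2.COLOR_RGB2GRAY).astype(int)
print(g[156:176,282])
for v in (168,172,180,200,220): print(v,g[v,268:300])
s=get_state();p=s["tcp_pos"]
v0=np.argmax(g[150:190,282]<60)+150
print(v0,ray(c,282,v0,p[2]-.1243)-p, proj(c,p+[0,.036,-.1243]))
go([.482,-.097,.335],np.pi/2+.065)
```

```text
[218 217 216 217 218 217 217 114  10   3  17   5  12  14   7   6  11  12
  14   6]
168 [219 220 216 216 217 212 154   1   8   8   7   7  14   8  12  11  12  12
  12  29 120 216 215 217 215 218 217 217 216 217 218 216]
172 [215 217 216 217 214 209  42   3  10   7   4  16   7  10  11  12  13   4
   7   5  68 218 217 216 217 217 218 218 218 217 218 218]
180 [216 217 217 217 208  58   5   9  10   4  11  12  10  14  15   8   4   7
  17   7  12  67 216 217 219 222 217 219 217 219 219 222]
200 [214 213 206  21   7  13  11  10   4  13  16  35  31  32  30  34  36  20
  13  10   8   7   8  51 186 217 217 219 220 217 217 217]
220 [169   6   8   5   8  11  11   8   9   8  15   5   9  10  10  18   9  13
   6   8   5   6   9   7   9  14  40 135 219 219 216 218]
164 [ 0.00069169  0.03436395 -0.1243    ] [281.05668234 161.77966257]
tool shift [0.0341 0.0631 0.0347]
rz -0.0669
```

Converted, 0.063 m / 0.4 = 0.1575, 0.035 m / 0.4 = 0.0875, -0.067 rad / 4 = -0.0168.

>>> nudge_tcp(
  increments=[
    [0.025,0.075,0,0,0,-0.0075],
    [0.0838,0.1575,0,0,0,-0.0168],
    [0.0838,0.1575,0.0875,0,0,-0.0168],
    [0.0838,0.1575,0.15,0,0,-0.0168],
    [0.0838,0.1575,0.15,0,0,-0.0168],
  ],
)

```text
clock: 4.28
tcp_pos: [0.4808, -0.0973, 0.308]
orientation: [-0.002, 0.684, 0.73, -0.001]
wrist_force: [0.1, -0.5, -0.7]
finger_gap: 0.0086
grip_force: 88.8
```

Run:
```python
from h import *
c=cam("scene","s2")
a=cv2.imread("pics/s2.png")[120:270,180:345]
a=(255*(a/255.)**.5).astype(np.uint8)
cv2.imwrite("pics/s2c.png",cv2.resize(a,None,fx=4,fy=4,interpolation=cv2.INTER_CUBIC))
```

```text
(no output)
```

View pics/s2c.png

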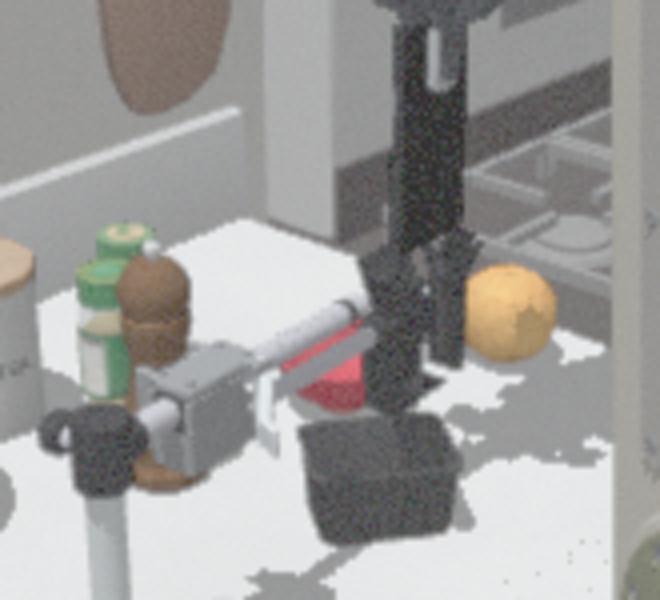

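The phone hangs upright at crop columns 393–467, right above the two jaws at (390,260) and (450,250). I push down in steps, watching the force.

Converted, 0.044 m / 0.4 = 0.11, 0.036 m / 0.4 = 0.09.

>>> nudge_tcp(
  increments=[
    [0,0.0025,0.025,0,0,0],
    [0,0.0025,0.05,0,0,0],
    [0,0.0025,0.07,0,0,0],
    [0,0.0025,0.09,0,0,0],
    [0,0.0025,0.11,0,0,0],
    [0,0.0025,0.11,0,0,0],
  ],
)

```text
clock: 5.08
tcp_pos: [0.4838, -0.0968, 0.2664]
orientation: [0.001, 0.683, 0.73, 0.0]
wrist_force: [2.3, -0.1, -1.8]
finger_gap: 0.0081
grip_force: 88.9
```

Run:
```python
from h import *
G=lambda a:(255*(a/255.)**.5).astype(np.uint8)
a=G(cam("scene")["image"][120:270,200:320,::-1]);b=G(cam("wrist")["image"][0:330,180:400,::-1])
cv2.imwrite("pics/m3.png",np.hstack([cv2.resize(a,(400,500),interpolation=2),cv2.resize(b,(333,500),interpolation=2)]))
```

```text
(no output)
```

View pics/m3.png

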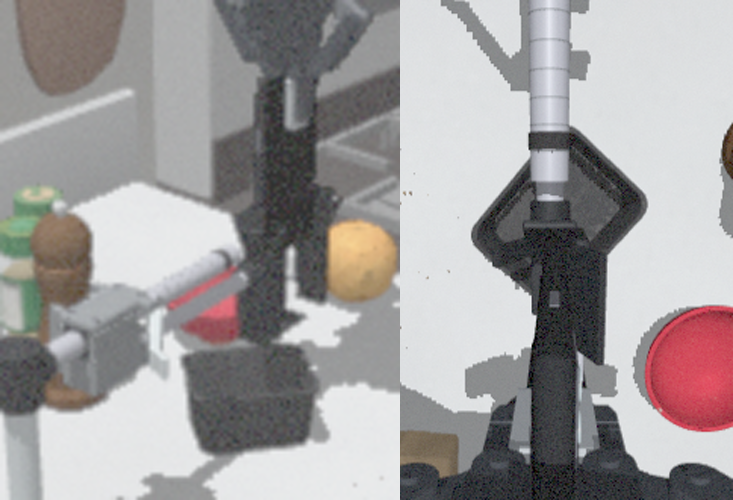

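The phone sits in the flare between both jaws (scene crop: phone at (285,200), sprung jaw at (315,250)), and in line with the rod in the wrist view. I continue down.

Converted, 0.052 m / 0.4 = 0.13, 0.046 m / 0.4 = 0.115.

>>> nudge_tcp(
  increments=[
    [0,0,0.025,0,0,0],
    [0,0,0.05,0,0,0],
    [0,0,0.075,0,0,0],
    [0,0,0.1,0,0,0],
    [0,0,0.115,0,0,0],
    [0,0,0.13,0,0,0],
    [0,0,0.13,0,0,0],
  ],
)

```text
clock: 6.05
tcp_pos: [0.483, -0.0963, 0.2135]
orientation: [-0.0, 0.683, 0.73, -0.0]
wrist_force: [2.2, -1.4, -3.5]
finger_gap: 0.0087
grip_force: 88.6
```

>>> nudge_tcp(
  increments=[
    [0,0,0.005,0,0,0],
    [0,0,0.01,0,0,0],
    [0,0,0.01,0,0,0],
  ],
)

```text
clock: 6.42
tcp_pos: [0.4831, -0.0964, 0.2103]
orientation: [-0.0, 0.683, 0.73, 0.0]
wrist_force: [0.7, 0.2, 2.4]
finger_gap: 0.0086
grip_force: 89.9
```

>>> nudge_tcp(
  increments=[
    [0,0,0.005,0,0,0],
    [0,0,0.005,0,0,0],
  ],
)

```text
clock: 6.68
tcp_pos: [0.4833, -0.0965, 0.2091]
orientation: [0.001, 0.683, 0.73, 0.0]
wrist_force: [-1.2, -0.0, 7.8]
finger_gap: 0.0085
grip_force: 90.5
```

Converted, 0.002 m / 0.4 = 0.005.

>>> nudge_tcp(
  increments=[
    [0,0,0.005,0,0,0],
    [0,0,0.005,0,0,0],
  ],
)

```text
clock: 6.92
tcp_pos: [0.4835, -0.0969, 0.209]
orientation: [0.002, 0.683, 0.73, 0.0]
wrist_force: [-3.8, 0.2, 20.0]
finger_gap: 0.0083
grip_force: 92.3
```

>>> nudge_tcp(
  increments=[
    [0,0,0.005,0,0,0],
    [0,0,0.005,0,0,0],
  ],
)

```text
clock: 7.18
tcp_pos: [0.4837, -0.0973, 0.2089]
orientation: [0.003, 0.683, 0.73, 0.0]
wrist_force: [-7.5, -0.3, 31.3]
finger_gap: 0.0084
grip_force: 93.8
```

Converted, -0.004 m / 0.4 = -0.01.

>>> nudge_tcp(
  increments=[
    [0,0,-0.01,0,0,0],
    [0,0,-0.01,0,0,0],
  ],
)

```text
clock: 7.42
tcp_pos: [0.4833, -0.0966, 0.2091]
orientation: [0.001, 0.683, 0.73, 0.0]
wrist_force: [-1.7, 0.3, 11.4]
finger_gap: 0.0083
grip_force: 90.8
```

>>> nudge_tcp(
  increments=[
    [0,0,0,0,0,0],
    [0,0,0,0,0,0],
    [0,0,0,0,0,0],
    [0,0,0,0,0,0],
  ],
  jaw=0.05,
)

```text
clock: 7.92
tcp_pos: [0.483, -0.0964, 0.2079]
orientation: [-0.0, 0.683, 0.73, -0.0]
wrist_force: [0.1, 0.2, 0.0]
finger_gap: 0.0499
grip_force: 0.0
```

>>> nudge_tcp(
  increments=[
    [0,0,-0.15,0,0,0],
    [0,0,-0.3,0,0,0],
    [0,0,-0.4,0,0,0],
    [0,0,-0.4,0,0,0],
    [0,0,-0.4,0,0,0],
  ],
  jaw=0.085,
)

```text
clock: 8.55
tcp_pos: [0.483, -0.0964, 0.3674]
orientation: [-0.0, 0.683, 0.73, -0.0]
wrist_force: [-0.4, -0.9, -0.4]
finger_gap: 0.0848
grip_force: 0.0
```

Run:
```python
from h import *
c=cam("wrist","w4");print(c["R"].round(3).tolist(),(-c["R"].T@c["t"]).round(3))
p=[.483,-.097]
e=np.array([-np.sin(.065),np.cos(.065)])*.036
for z in (.085+.147,): print("phone top pred",proj(c,[*(p+e),z]),proj(c,[*(p-e),z]))
go([.44,.06,.37],np.pi/2+.065)
```

```text
[[0.998, 0.067, 0.001], [0.064, -0.954, 0.295], [0.02, -0.294, -0.956]] [ 0.478 -0.023  0.489]
phone top pred [281.28720951 159.9773966 ] [281.0993042  246.81049327]
tool shift [ 0.1588 -0.0322 -0.003 ]
rz 0.002
```

Converted, 0.187 m / 0.4 = 0.4675, 0.12 m / 0.4 = 0.3.

>>> nudge_tcp(
  increments=[
    [0.15,0,0,0,0,0],
    [0.3,0,0,0,0,0],
    [0.4675,0,0,0,0,0],
    [0.4675,0,0,0,0,0],
    [0.4675,0,0,0,0,0],
  ],
)

```text
clock: 9.22
tcp_pos: [0.4701, 0.0904, 0.367]
orientation: [-0.001, 0.682, 0.731, -0.001]
wrist_force: [0.1, -0.1, 0.3]
finger_gap: 0.0848
grip_force: 0.0
```

Run:
```python
from h import *
c=cam("wrist","w5");g=cv2.cvtColor(c["image"],cv2.COLOR_RGB2GRAY).astype(int)
print(get_state()["tcp_pos"].round(4))
m=np.array([.4696,.109]);o=np.array([np.sin(.065),-np.cos(.065)]);x=np.array([np.cos(.065),np.sin(.065)])
for n,a,b,z in [("face top",30,0,.182),("in top",-30,0,.182),("near out",30,-15,.182),("far out",30,15,.182),("ear out",24,31,.18),("ear in",-24,31,.18),("pin",24,-20,.174)]:
    print(n,proj(c,[*(m+o*a*.001+x*b*.001),z]).round(1))
print("band",proj(c,[.4765,-.0115,.173]))
a=c["image"][20:300,170:400,::-1]
cv2.imwrite("pics/w5c.png",cv2.resize((255*(a/255.)**.7).astype(np.uint8),None,fx=2.1,fy=2.1,interpolation=2))
```

```text
[0.4704 0.0896 0.3672]
face top [282.2 201.4]
in top [282.6 136.9]
near out [266.4 201.4]
far out [298.1 201.5]
ear out [314.9 194.9]
ear in [316.7 143.6]
pin [261.6 193.2]
band [280.94708566 282.07373047]
```

View pics/w5c.png

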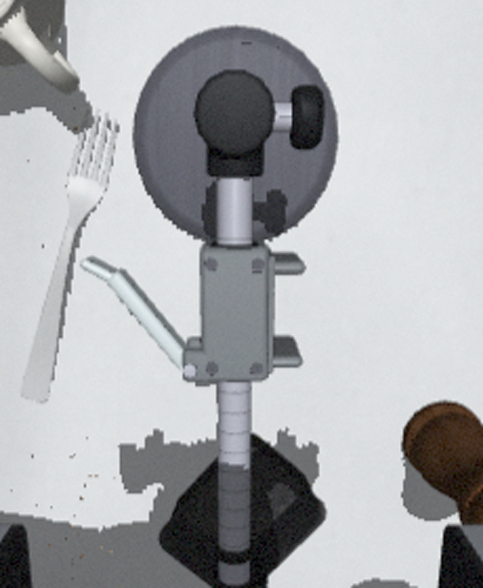

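The crop shows the block's top face at (203–272, 246–380), the ears at (288,264) and (288,350), the lever from the pin (190,370) to its tip (85,260), and the band's near edge at row ≈550. All of these match my predictions within 1–2 px.

Add to h.py:
```python
PSI=.065;O=np.array([np.sin(PSI),-np.cos(PSI)]);X=np.array([np.cos(PSI),np.sin(PSI)]);MID=np.array([.4696,.109])
def rel(p): d=np.asarray(p)[:2]-MID; return (1000*np.array([d@X,d@O])).round(1)  # mm: stand x, outwards
```

Run:
```python
from h import *
c=cam("wrist")
print("tip",rel(ray(c,210.5,143.8,.17)),"bend",rel(ray(c,170+112/2.1,20+275/2.1,.17)),"pin",rel(ray(c,170+190/2.1,20+370/2.1,.174)))
t=MID-.0225*X+.003*O
go([*t,.19],np.pi/2+PSI);go([*t,.16])
```

```text
tip [-67.1 -21.7] bend [-55.4 -15.1] pin [-20.8  27.9]
tool shift [ 0.0169 -0.0219  0.1775]
rz 0.0007
tool shift [ 0.0169 -0.0219  0.2075]
```

The manual's scale: shifts go in shares of 0.4 m and turns go in shares of 4 rad. Converting my numbers, 0.15 m / 0.4 = 0.375, 0.1 m / 0.4 = 0.25.

>>> nudge_tcp(
  increments=[
    [0.0425,-0.055,0.1,0,0,0],
    [0.0425,-0.055,0.25,0,0,0],
    [0.0425,-0.055,0.375,0,0,0],
    [0.0425,-0.055,0.375,0,0,0],
    [0.0425,-0.055,0.375,0,0,0],
  ],
  jaw=0.085,
)

```text
clock: 9.95
tcp_pos: [0.4488, 0.1047, 0.22]
orientation: [0.001, 0.684, 0.73, 0.001]
wrist_force: [-0.2, -0.2, 0.7]
finger_gap: 0.0851
grip_force: 0.0
```

>>> nudge_tcp(
  increments=[
    [0,0,0.05,0,0,0],
    [0,0,0.1,0,0,0],
    [0,0,0.1438,0,0,0],
    [0,0,0.1438,0,0,0],
  ],
)

```text
clock: 10.45
tcp_pos: [0.4488, 0.1053, 0.1623]
orientation: [0.001, 0.683, 0.73, 0.001]
wrist_force: [0.3, -0.2, -0.5]
finger_gap: 0.0849
grip_force: 0.0
```

Run:
```python
from h import *
p=get_state()["tcp_pos"];print(rel(p))
c=cam("top","t6")
```

```text
[-21.    2.3]
```

Converted, -0.085 m / 0.4 = -0.2125, -0.08 m / 0.4 = -0.2.

>>> nudge_tcp(
  increments=[
    [-0.01,0,0,0,0,0],
    [-0.035,0,0,0,0,0],
    [-0.07,0,0,0,0,0],
    [-0.105,0,0,0,0,0],
    [-0.14,0,0,0,0,0],
    [-0.175,0,0,0,0,0],
    [-0.2,0,0,0,0,0],
    [-0.2125,0,0,0,0,0],
  ],
)

```text
clock: 11.5
tcp_pos: [0.4531, 0.02, 0.1606]
orientation: [-0.0, 0.683, 0.73, -0.0]
wrist_force: [0.7, 1.1, 0.4]
finger_gap: 0.0849
grip_force: 0.6
```

>>> nudge_tcp(
  increments=[
    [0,0,0,0,0,0],
    [0,0,0,0,0,0],
  ],
)

```text
clock: 11.75
tcp_pos: [0.4529, 0.0209, 0.1606]
orientation: [-0.0, 0.683, 0.73, -0.0]
wrist_force: [0.3, -1.0, -0.4]
finger_gap: 0.085
grip_force: 0.0
```

Run:
```python
from h import *
p=get_state()["tcp_pos"];print(rel(p))
c=cam("wrist","w7");g=cv2.cvtColor(c["image"],cv2.COLOR_RGB2GRAY).astype(int)
r=(rel(p)[1]-7)/1000
F=[*(MID+O*(.030+r)),.173]
print("face pred",proj(c,F).round(1),"band",proj(c,[.4765,-.0115,.173]).round(1),proj(c,[.4765,-.0185,.173]).round(1))
u=int(round(proj(c,F)[0]));
v=int(proj(c,F)[1])
for uu in (u-4,u,u+4): print(uu,v-30,g[v-30:v+30,uu])
```

```text
[-22.3  86.9]
face pred [337.5 363.5] band [333.8 385.3] [331.9 398.9]
334 333 [22 21 27 28 27 24 31 31 24 26 31 25 29 28 28 25 30 25 28 26 26 26 28 25
 27 28 25 32 23 22 29 25 28 27 29 26 28 18 27 30 14  2  7  5 13  7  9  2
  9  7  4 13 12  0  8  9  6  7  1  6]
338 333 [23 28 25 27 27 28 29 26 24 28 26 26 26 25 25 28 23 25 26 27 28 28 24 29
 29 27 24 30 23 27 28 26 30 28 25 30 23 28 26 24 13  6  5  7  8  3  2  3
  6 12  4  4  7  5  3  3  0  7  3  2]
342 333 [29 26 23 29 26 29 31 30 24 25 25 27 23 28 27 20 29 27 27 29 26 29 29 26
 24 27 28 31 29 22 24 22 27 23 26 27 28 25 29 28 19 21 10  6  6 10 11  8
  3  7  7 10  8  2  5 10  4  8  1 11]
```

Converted, -0.008 m / 0.4 = -0.02, -0.006 m / 0.4 = -0.015.

>>> nudge_tcp(
  increments=[
    [-0.0075,0,0,0,0,0],
    [-0.015,0,0,0,0,0],
    [-0.02,0,0,0,0,0],
    [-0.02,0,0,0,0,0],
    [-0.02,0,0,0,0,0],
  ],
)

```text
clock: 12.42
tcp_pos: [0.4539, 0.0126, 0.1608]
orientation: [0.0, 0.683, 0.73, -0.0]
wrist_force: [-0.1, -0.3, 0.8]
finger_gap: 0.0849
grip_force: 0.0
```

Run:
```python
from h import *
print("contact rel",rel(get_state()["tcp_pos"]))
```

```text
contact rel [-21.9  95.2]
```

>>> nudge_tcp(
  increments=[
    [0.0075,0,0,0,0,0],
    [0.0075,0,-0.125,0,0,0],
    [0.0125,0,-0.275,0,0,0],
    [0.125,0,-0.425,0,0,0],
    [0.25,0,-0.5,0,0,0],
    [0.25,0.05,-0.5,0,0,0],
    [0.25,0.05,-0.5,0,0,0],
  ],
)

```text
clock: 13.3
tcp_pos: [0.4678, 0.1149, 0.361]
orientation: [0.001, 0.682, 0.731, 0.0]
wrist_force: [-0.3, 0.7, 0.5]
finger_gap: 0.0851
grip_force: 0.0
```

Run:
```python
from h import *
p=get_state()["tcp_pos"];print(rel(p))
c=cam("wrist","w8");g=cv2.cvtColor(c["image"],cv2.COLOR_RGB2GRAY).astype(int)
M=MID+.088*O
print("face",proj(c,[*(M+.03*O),.182]),"inner",proj(c,[*(M-.03*O),.182]),"band",proj(c,[.4765,-.0115,.173]),proj(c,[.4765,-.0185,.173]))
q=proj(c,[*(M+.03*O),.182]);v=int(q[1])
for du in (-4,0,4): print(v-20,g[v-20:v+30,int(q[0])+du])
q=proj(c,[*(M-.03*O),.182]);print(int(q[1])-15,g[int(q[1])-15:int(q[1])+15,int(q[0])+9])
```

```text
[-1.4 -6. ]
face [281.75311824 308.29168666] inner [282.02827312 254.91182345] band [280.82065958 305.63233654] [280.3694962  311.35389064]
288 [40 36 36 39 38 35 33 35 33 32 35 33 34 36 33 35 36 35 34 34 36 21 15 19
 47 56 56 54 51 53 53 57 56 52 47 49 49 47 51 52 51 50 54 53 48 50 53 52
 49 51]
288 [37 33 33 33 36 37 35 34 34 34 31 39 33 38 36 32 37 33 35 31 33 22 14 10
 35 53 56 56 57 59 57 57 55 56 58 57 63 59 57 57 57 58 56 59 56 59 55 52
 59 57]
288 [35 36 34 35 37 36 31 37 36 36 35 33 35 29 36 35 36 36 34 33 30 21  0 19
 49 55 54 51 55 54 52 56 54 51 52 50 48 53 50 52 53 48 43 48 48 51 49 50
 49 49]
239 [43 40 43 42 35 31 26 25  8 14 16  5 11 11  8 16 25 31 33 35 36 28 24 21
 19 20 24 32 31 40]
```

Converted, -0.22 m / 0.4 = -0.55, -0.21 m / 0.4 = -0.525.

>>> nudge_tcp(
  increments=[
    [-0.15,0,0,0,0,0],
    [-0.3,0,0,0,0,0],
    [-0.425,0,0,0,0,0],
    [-0.525,0,0,0,0,0],
    [-0.55,0,0,0,0,0],
    [-0.55,0,0,0,0,0],
    [-0.55,0,0,0,0,0],
  ],
)

```text
clock: 14.22
tcp_pos: [0.4813, -0.1046, 0.3607]
orientation: [-0.0, 0.683, 0.731, 0.0]
wrist_force: [-0.4, 0.1, -0.2]
finger_gap: 0.0846
grip_force: 0.0
```

Run:
```python
from h import *
p=get_state()["tcp_pos"];print(rel(p))
c=cam("wrist","w9");g=cv2.cvtColor(c["image"],cv2.COLOR_RGB2GRAY).astype(int)
print((-c["R"].T@c["t"]).round(4))
M=MID+.0885*O
B=[.4765,-.0115,.173]
f=proj(c,[*(M+.03*O),.182]);b=proj(c,B);b2=proj(c,[.4765,-.0185,.173])
fr=proj(c,[*(M+.03*O),.173]);re=proj(c,[.478,-.0325,.173]);print("face",f,"face@rod",fr,"band",b,b2,"rod end",re)
a=int(f[1])-15
for du in (-3,0,3): print(a,g[a:a+55,int(b[0])+du])
l=proj(c,[*(M+.206*O-.036*O),.232]);print("phone top pred",l,proj(c,[*(M+.242*O),.232]))
for v in range(int(l[1])-6,int(l[1])+8,2): print(v,g[v,int(l[0])-14:int(l[0])+14])
```

```text
[ -2.2 214. ]
[ 0.4762 -0.031   0.4823]
face [284.13754709  80.51059214] face@rod [284.04576949  81.31320972] band [282.94294947  84.02351463] [282.38561793  92.58345337] rod end [282.98932061 109.46744811]
65 [125 127 126 123 127 121 124 125 119 123 123 125 124 116  99  74  52  43
  47  27  10  15  24  17  23  16  18  68  70 132 147 150 147 149 150 146
 150 150 150 149 151 147  89  55  54  54  54  55  53  55 116 135 131 134
 132]
65 [126 129 129 127 123 123 125 124 120 122 124 125 126 118  97  77  54  45
 121  68  19  21  20  22  21  23  24  85 142 174 177 178 178 178 177 173
 178 177 175 179 179 177 110  65  68  65  63  63  65  62 152 174 173 174
 174]
65 [129 125 123 128 124 126 124 125 121 125 124 125 124 116  98  74  50  37
  50  29  21  22  17  22  17  21  15  83 139 166 172 168 169 171 170 168
 166 167 169 166 170 168 102  64  57  59  61  58  61  62 138 157 156 159
 158]
phone top pred [283.74858809 259.12552492] [283.33393815 333.81860958]
253 [80 79 76 78 78 78 76 75 77 70  4  4  3  8 10  9  4  5  6  6  2 17  4  3
  5  0  5 14]
255 [77 78 76 78 74 78 78 77 77 71  1  2 10 10  6  6  8  5  3  4  8 15  6  8
 11  2  7  3]
257 [79 76 77 78 75 76 77 76 76 72  1  5  8  2  7  7  3 10  5  3  0 11  3 12
  1  4  5  9]
259 [76 77 75 72 80 77 63 64 75 68 11  7  3  5 10  3  1  7 12  8  0 12 14  4
 11  4  2  2]
261 [78 78 76 74 53 10  8 17 62 74  0  2  8  6  4  2 10  5  8  3 12 13 13  9
  5  3 13  2]
263 [80 79 78 75 41  1  7  7  2  8  5  5  1  9  7  5  4  9  3 11  9 23 73 28
  8  1  5  1]
265 [79 75 76 71 37 11  6 12  5  1 10  9  9  0 11  8  2 15  6 10 10 26 94 53
  7 10  0  9]
```

Converted, 0.13 m / 0.4 = 0.325, -0.02 m / 0.4 = -0.05.

>>> nudge_tcp(
  increments=[
    [0.125,-0.025,0,0,0,0],
    [0.25,-0.05,0,0,0,0],
    [0.3075,-0.05,0.05,0,0,0],
    [0.3075,-0.05,0.2,0,0,0],
    [0.3075,-0.05,0.325,0,0,0],
    [0.3075,-0.05,0.325,0,0,0],
  ],
)

```text
clock: 15.02
tcp_pos: [0.4501, 0.0174, 0.2277]
orientation: [-0.003, 0.682, 0.731, -0.002]
wrist_force: [-0.3, -0.0, 0.8]
finger_gap: 0.0847
grip_force: 0.0
```

>>> nudge_tcp(
  increments=[
    [0,0,0.0625,0,0,0],
    [0,0,0.125,0,0,0],
    [0,0,0.175,0,0,0],
    [0,0,0.175,0,0,0],
  ],
)

```text
clock: 15.52
tcp_pos: [0.4542, 0.0161, 0.1621]
orientation: [0.0, 0.683, 0.731, 0.0]
wrist_force: [-0.0, -0.3, -0.3]
finger_gap: 0.0849
grip_force: 0.0
```

Run:
```python
from h import *
print(rel(get_state()["tcp_pos"]))
```

```text
[-21.4  91.7]
```

Converted, -0.005 m / 0.4 = -0.0125, -0.004 m / 0.4 = -0.01.

>>> nudge_tcp(
  increments=[
    [-0.005,0,0,0,0,0],
    [-0.01,0,0,0,0,0],
    [-0.0125,0,0,0,0,0],
    [-0.0125,0,0,0,0,0],
    [-0.0125,0,0,0,0,0],
    [-0.0125,0,0,0,0,0],
  ],
)

```text
clock: 16.27
tcp_pos: [0.4538, 0.0108, 0.1607]
orientation: [-0.0, 0.683, 0.73, -0.0]
wrist_force: [0.3, -0.5, 0.4]
finger_gap: 0.085
grip_force: 0.0
```

Run:
```python
from h import *
print(rel(get_state()["tcp_pos"]))
```

```text
[-22.2  97. ]
```

>>> nudge_tcp(
  increments=[
    [-0.0025,0.0125,0,0,0,0],
    [-0.0025,0.02,0,0,0,0],
    [-0.0025,0.02,0,0,0,0],
    [-0.0025,0.02,0,0,0,0],
  ],
  jaw=0.066,
  force=60,
)

```text
clock: 16.77
tcp_pos: [0.4617, 0.0104, 0.1606]
orientation: [-0.0, 0.683, 0.73, -0.0]
wrist_force: [-1.0, 0.9, -1.8]
finger_gap: 0.0661
grip_force: 1.1
```

>>> nudge_tcp(
  increments=[
    [0,0.0075,0,0,0,0],
    [-0.0025,0.01,0,0,0,0],
    [-0.0025,0.01,0,0,0,0],
  ],
  jaw=0.058,
)

```text
clock: 17.15
tcp_pos: [0.4635, 0.0114, 0.1606]
orientation: [-0.003, 0.682, 0.731, -0.0]
wrist_force: [-8.8, 6.5, 5.9]
finger_gap: 0.0577
grip_force: 6.7
```

Run:
```python
from h import *
print(rel(get_state()["tcp_pos"]))
```

```text
[-12.4  97. ]
```

Converted, 0.004 m / 0.4 = 0.01, -0.001 m / 0.4 = -0.0025.

>>> nudge_tcp(
  increments=[
    [-0.0025,0.005,0,0,0,0],
    [-0.0025,0.01,0,0,0,0],
    [-0.0025,0.01,0,0,0,0],
  ],
  jaw=0.051,
)

```text
clock: 17.52
tcp_pos: [0.467, 0.0116, 0.161]
orientation: [-0.004, 0.682, 0.731, 0.0]
wrist_force: [-11.8, 9.9, 11.6]
finger_gap: 0.0512
grip_force: 10.0
```

Run:
```python
from h import *
print(rel(get_state()["tcp_pos"]))
```

```text
[-9. 97.]
```

Converted, 0.003 m / 0.4 = 0.0075, -0.001 m / 0.4 = -0.0025.

>>> nudge_tcp(
  increments=[
    [-0.0025,0.005,0,0,0,0],
    [-0.0025,0.0075,0,0,0,0],
    [-0.0025,0.0075,0,0,0,0],
  ],
  jaw=0.046,
)

```text
clock: 17.9
tcp_pos: [0.4707, 0.0099, 0.1607]
orientation: [-0.003, 0.682, 0.731, -0.0]
wrist_force: [-8.9, 6.1, 6.6]
finger_gap: 0.0458
grip_force: 4.8
```

Run:
```python
from h import *
print(rel(get_state()["tcp_pos"]))
```

```text
[-5.3 99. ]
```

>>> nudge_tcp(
  increments=[
    [0,0.0025,0,0,0,0],
    [0,0.005,0,0,0,0],
    [0,0.005,0,0,0,0],
    [0,0.005,0,0,0,0],
  ],
  jaw=0.04,
  force=60,
)

```text
clock: 18.4
tcp_pos: [0.4707, 0.0102, 0.1611]
orientation: [-0.004, 0.683, 0.731, -0.001]
wrist_force: [-16.9, 7.6, 15.3]
finger_gap: 0.0427
grip_force: 61.4
```

Run:
```python
from h import *
print(rel(get_state()["tcp_pos"]))
```

```text
[-5.3 98.6]
```

Run:
```python
from h import *
import pickle
c0=pickle.load(open("c0.pkl","rb"))["scene"];c1=cam("scene","s10")
for nm,c,k in (("start",c0,0),("now",c1,.0907)):
    g=cv2.cvtColor(c["image"],cv2.COLOR_RGB2GRAY).astype(np.float32)
    for b in (0.004,0,):
      s=np.arange(-46,-8,2)/1000.
      P=np.array([proj(c,[*(MID+O*(k+t)+X*-b),.171]) for t in s],np.float32)
      print(nm,cv2.remap(g,P[None,:,0],P[None,:,1],1)[0].astype(int))
    for z in (.150,.140):  # near side of block below the rod, across the inner face's near edge
      s=np.arange(-46,-8,2)/1000.
      P=np.array([proj(c,[*(MID+O*(k+t)+X*.0),.182]) for t in s],np.float32)
    print(nm,"top",cv2.remap(g,P[None,:,0],P[None,:,1],1)[0].astype(int))
```

```text
start [159 159 159 160 159 158 158 150 124  89  56  51  63  76  87  94  92  89
  89]
start [162 162 163 160 159 158 153 153 143 103  70  53  63  75  89 100 106 103
  93]
start top [ 75  75  83  79  72  73  86  98 107 113 114 114 114 116 116 117 115 115
 116]
now [167 166 163 163 164 165 166 153 145 146 122  75  52  49  63  77  86  94
  95]
now [168 169 165 168 166 163 158 160 160 139 111  89  75  65  67  77  89 100
 108]
now top [ 80  81  93 123 105  78  80  87  97 109 116 118 120 120 120 121 122 123
 122]
```

Converted, 0.004 m / 0.4 = 0.01, 0.001 m / 0.4 = 0.0025.

>>> nudge_tcp(
  increments=[
    [0.005,0.0025,0,0,0,0],
    [0.01,0.0025,0,0,0,0],
    [0.01,0.0025,0,0,0,0],
  ],
)

```text
clock: 18.82
tcp_pos: [0.4708, 0.0106, 0.1611]
orientation: [-0.002, 0.684, 0.73, -0.005]
wrist_force: [-22.1, -8.6, 16.4]
finger_gap: 0.0423
grip_force: 61.1
```

Run:
```python
from h import *
print(rel(get_state()["tcp_pos"]))
```

```text
[-5.2 98.2]
```

Converted, -0.002 m / 0.4 = -0.005, -0.001 m / 0.4 = -0.0025.

>>> nudge_tcp(
  increments=[
    [0.0025,-0.005,0,0,0,0],
    [0.005,-0.005,-0.0025,0,0,0],
    [0.005,-0.005,-0.0025,0,0,0],
  ],
)

```text
clock: 19.2
tcp_pos: [0.4707, 0.0108, 0.1611]
orientation: [0.0, 0.684, 0.73, -0.005]
wrist_force: [-10.3, -16.1, 4.3]
finger_gap: 0.0424
grip_force: 64.4
```

Run:
```python
from h import *
print(rel(get_state()["tcp_pos"]))
```

```text
[-5.2 98. ]
```

>>> nudge_tcp(
  increments=[
    [0.0025,0,0,0,0,0],
    [0.005,0,0,0,0,0],
    [0.005,0,0,0,0,0],
  ],
)

```text
clock: 19.58
tcp_pos: [0.4708, 0.011, 0.1611]
orientation: [0.002, 0.684, 0.729, -0.007]
wrist_force: [-10.6, -23.4, 1.7]
finger_gap: 0.0424
grip_force: 65.7
```

>>> nudge_tcp(
  increments=[
    [0.0025,0,0,0,0,0],
    [0.0025,0,0,0,0,0],
  ],
)

```text
clock: 19.82
tcp_pos: [0.4706, 0.0128, 0.1611]
orientation: [0.001, 0.684, 0.729, -0.006]
wrist_force: [-10.4, -15.5, 3.2]
finger_gap: 0.0423
grip_force: 67.7
```

Run:
```python
from h import *
print(rel(get_state()["tcp_pos"]))
```

```text
[-5.2 96. ]
```

Converted, -0.0025 m / 0.4 = -0.0063, -0.001 m / 0.4 = -0.0025.

>>> nudge_tcp(
  increments=[
    [-0.0025,0,0,0,0,0],
    [-0.0063,0,0,0,0,0],
    [-0.0063,0,0,0,0,0],
  ],
)

```text
clock: 20.2
tcp_pos: [0.4705, 0.0139, 0.1611]
orientation: [-0.002, 0.683, 0.73, -0.003]
wrist_force: [-9.7, -2.9, 5.2]
finger_gap: 0.0421
grip_force: 67.3
```

Run:
```python
from h import *
print(rel(get_state()["tcp_pos"]))
c=cam("scene","s11")
for f in ("s10","s11"):
    g=cv2.cvtColor(cv2.imread(f"pics/{f}.png"),cv2.COLOR_BGR2GRAY).astype(np.float32)
    s=np.arange(-46,-8,2)/1000.
    for b,z in ((.004,.171),(0,.171),(0,.182)):
      P=np.array([proj(c,[*(MID+O*(.0907+t)+X*-b),z]) for t in s],np.float32)
      print(f,cv2.remap(g,P[None,:,0],P[None,:,1],1)[0].astype(int))
```

```text
[-5.3 94.9]
s10 [167 166 163 163 164 165 166 153 145 146 122  75  52  49  63  77  86  94
  95]
s10 [168 169 165 168 166 163 158 160 160 139 111  89  75  65  67  77  89 100
 108]
s10 [ 80  81  93 123 105  78  80  87  97 109 116 118 120 120 120 121 122 123
 122]
s11 [167 165 162 162 165 164 164 142 109  73  49  46  55  73  85  96  96  92
  91]
s11 [168 168 165 167 165 163 158 159 158 118  77  57  59  72  87  98 107 113
 110]
s11 [ 82  83  74  65  72  85  99 110 115 118 118 119 121 121 120 121 121 121
 120]
```

>>> nudge_tcp(
  increments=[
    [0,0,0,0,0,0],
    [0,0,0,0,0,0],
    [0,0,0,0,0,0],
    [0,0,0,0,0,0],
  ],
)

```text
clock: 20.75
tcp_pos: [0.4705, 0.014, 0.1611]
orientation: [-0.002, 0.683, 0.73, -0.003]
wrist_force: [-9.8, -2.6, 2.5]
finger_gap: 0.0419
grip_force: 67.6
```

Run:
```python
from h import *
print(rel(get_state()["tcp_pos"]))
c=cam("scene");g=cv2.cvtColor(c["image"],cv2.COLOR_RGB2GRAY).astype(int)
L=MID+O*(.089+.206)
for z in (.245,.228,.215,.2,.185):
    a,b=proj(c,[*(L-O*.036),z]),proj(c,[*(L+O*.036),z]);v=int(a[1]);u0=int(min(a[0],b[0]))-10
    print(z,a.round(1),b.round(1),u0,g[v,u0:u0+42])
```

```text
[-5.3 94.8]
0.245 [297.  151.1] [312.1 143.8] 286 [89 87 86 77 61 57 47 36 33 37 35 36 31 35 33 30 34 36 28 39 41 37 39 37
 33 24 15 23 32 31 35 35 38 44 59 78 76 97 87 85 71 62]
0.228 [296.8 157.4] [311.8 149.9] 286 [ 28  35  32  36  30  36  33  30  34  35  30  30  24  27  24  15  13  19
  10  16  13  15  17  12  18  14  15  33  57  62  66  78  76  82  80  85
  84  89 101 105 109 105]
0.215 [296.6 162.2] [311.5 154.5] 286 [38 32 34 31 37 32 39 37 46 54 72 39 24 17 17 22 15 21 12 11 14 21 18 16
 20 11 24 57 74 72 65 73 71 63 60 61 60 58 52 58 63 60]
0.2 [296.4 167.7] [311.3 159.8] 286 [103 102  87  87  70  66  63  61  60  58  35  23  22  19  17  10  10  19
  18  10  11  14  10  14  13  10  11  22  27  27  30  38  38  57  61  57
  59  56  59  61  56  62]
0.185 [296.2 173.1] [311. 165.] 286 [68 63 61 50 36 33 26 25 24 30 30 37 24 19 18 10 16 14 13 11 10 13 18 11
 18 21 18 22 29 38 28 32 43 62 71 71 72 71 73 71 69 62]
```

The phone's edges sit within about 1 px of where they should be at every height, so it is upright in the clamp. The grip reads 68 N on the shut lever and nothing is moving, so I hand in.

```bash
python3 -c "
from workcell import env, cams, get_state
print(env.hand_in())"
```

```text
the job is handed in; nothing more can be done
None
```

I handed the job in at about 21 s; no verdict came back. The phone stands upright in the clamp, and the block is about 2 mm short of the mark by my estimate (4 mm allowed). The lever reads shut, with the gripper still pinching it and the saddle at about 68 N. I didn't measure the other things on the worktop again.

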